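# Close the bean mill half-way and hold it

### The arm

A 6-joint arm with a two-finger parallel gripper is mounted at the origin on the work surface. World frame = base frame: x ahead of the robot, y to its left, z up, the work surface at z = 0. Lengths are in m, angles in rad, forces in N, time in s.
With the tool pointing down it reaches from about 0.225 to 0.725 m from the base axis. Payload 3.1 kg.
Tool frame: the origin (TCP) lies on the centre line of the jaws, within the pads' length; the fingertips stand ahead of it and the grasp point (between the pads) lies 5 mm behind it (ctrl.tips_ahead is the x of the fingertips in the tool frame, in m); x points along the fingers, y is the direction in which the jaws open and shut, and the axes are right-handed (so a half turn about x gives the same grasp; the last joint's range is limited). The gripper opens to 85 mm and grips with 20 to 120 N. Pads are 22 mm wide; open, the fingers measure 114 mm over their backs; the gripper's body (76 mm by 85 mm) begins 54 mm behind the grasp point. The pads swing forward as they close: fully open they stand 13 mm farther back than shut.
Start: joints at [-1.389, 0.048, 0.099, 1.622, 0, 1.443], TCP at [0.16, -0.5, 0.245] pointing down, gripper open.
Joint ranges: [-2.91, 2.91], [-0.99, 1.94], [-1.21, 1.42], [-2.12, 2.29], [-1.49, 1.47], [-3.14, 3.14]. Speed limits (rad/s): [2.79, 2.79, 3.14, 3.14, 3.14, 3.14].

### API

Orientations are given as a 3x3 rotation matrix whose columns are the frame's x, y, z axes.
In Python, from bench import ctrl gives the robot as it stands.
- The arm moves only by the tool drive_tool, never from a script. Its argument "series" is a list that holds one entry, the list of rows, each a list of 6 numbers: the shift along the tool's x, y, z in mm, then the turn, a rotation vector about the tool's x, y, z in degrees. A call has 1 to 5 rows; each row shifts and turns the commanded pose from where the row before left it, along the tool's axes as they then stand; what a row does not reach is not made up. A row lasts 1/10 s, in which the tool goes at most 50 mm and 8.59 degrees, less where a joint would pass 70% of its speed; a pose out of reach is approached as far as the arm can. A call with a gripper value outside its range is refused whole. "fingers" is the closure, from -1 (fully open) to 1 (shut), set as the call begins (left out, the last holds). The fingers move at their own pace and stop on an object; "squeeze" is the grip in N (left out, the last holds). Time passes only in rows, so rows that do not move let the fingers close. It gives the time, the measured TCP pose, the force and the opening at its end, in the units of the state.
- ctrl.observe(): the state, without advancing time (a new reading comes with each control period).
- ctrl.get_image(name): name is "side" or "top" or "wrist"; returns (picture, depth): 400x640x3 uint8, red, green, blue; 400x640 float32, m along the optical axis (not along the pixel's ray), 0 where there is no reading.
- ctrl.get_calibration(name): a dict with "camera_matrix" (3x3 intrinsics, pixels), "extrinsics" (4x4, takes a point from camera to world coordinates); the wrist camera has in their place "hand_eye" (4x4, takes a point from camera to tool coordinates, whose origin is the TCP and whose axes are the tool frame's). Camera axes: x right, y down, z forward; pixel columns grow to the right and rows downward; lengths in m; the calibration is good to about 2 mm. A picture is of the moment at which its call begins: read the wrist's pose just before it. get_calibration takes no time and is no camera call.
- ctrl.sign_off(): hands the job in, once; it reports no verdict.
The state is a dict: "time_s": time; "joint_positions": joint angles; "qvel": joint speeds; "joint_efforts": joint torques, N m; "position": TCP position; "eef_rot": TCP orientation; "ft_force": force on the tool from outside, world axes, zero at the start; "moment": the same for the moment, N m; "width": finger opening in m.
Only numpy, scipy, OpenCV 4.12 (cv2) and the standard library are available. Lean on these libraries where they do the work, as an engineer would, in place of code of your own. Each camera call takes 0.05 s, during which the arm holds its last target.

### The job

Of the three look-alike lids on the bar, take the middle-sized one, the one that fits the bean mill's mouth, and set it fully home with its two lugs down through the mouth's two gaps. Then twist it clockwise only half-way to its lock, until its bar handle lines up with the two raised ribs beside the mouth, without ever turning it on to the click, which would start the mill. A spring turns the lid back if let go, so finish while still gripping it there, and leave everything else on the bar where it is.

Things in the scene. Friction and masses are not known exactly. Their poses are not given: they have to be found in the camera images.
- lid_bar (a point): The lid to use, the middle-sized of three, about 130 g, loose on the counter. From below: round grey plug 66 mm across, 18 mm deep, with two opposite lugs (79 mm over both, 12 mm wide, at 2 to 9 mm height); steel disc 92 mm across, 6 mm thick; black bar handle 56 x 14 mm, 34 mm high. Point: middle of the bar, 41 mm above the underside. x along bar and lugs, z up; a half turn is the same.
- lid_large_bar (a point): Look-alike, too large for the mouth, loose; leave it. From below: round grey plug 92 mm across, 18 mm deep, with two opposite lugs (105 mm over both, 12 mm wide, at 2 to 9 mm height); steel disc 118 mm across, 6 mm thick; black bar handle 56 x 14 mm, 34 mm high. Point: middle of the bar, 41 mm above the underside. x along bar and lugs, z up; a half turn is the same.
- lid_small_bar (a point): Look-alike, too small to catch, loose; leave it. From below: round grey plug 46 mm across, 18 mm deep, with two opposite lugs (59 mm over both, 12 mm wide, at 2 to 9 mm height); steel disc 72 mm across, 6 mm thick; black bar handle 56 x 14 mm, 34 mm high. Point: middle of the bar, 41 mm above the underside. x along bar and lugs, z up; a half turn is the same.
- mouth (a point): Centre of the bean mill's round mouth, level with its collar's top rim, 144 mm above the counter; z up. Opening 70 mm across; its 6 mm thick rim overhangs a well 84 mm wide, 22 mm deep, and has two opposite gaps, 19 mm wide, on the x axis (either way round). With lugs over the gaps the lid goes down till its disc rests on the rim: the bar's middle is then 23 mm above this point.
- half_mark (a point): Top of one of the two raised aluminium ribs (14 x 5 mm) on the mill's top outside the collar, 55 mm from the mouth's axis and 2 mm below the rim; the other is opposite. They mark half-way: 40 degrees (0.70 rad) clockwise from above, from the gaps. x points outward along the rib. The click is 80 degrees from the gaps; a stop blocks turning anticlockwise.
- mill_top (a point): Middle of the front edge of the bean mill's flat top, 122 mm above the counter. The mill is fixed: a white box 160 mm deep (its x) and 150 mm wide with a steel top, on which stands a dark round collar, 96 mm outside and 22 mm high, 75 mm behind this point. A small knob and a chute stick out up to 17 mm from its front.
- shutter (a joint): Sprung ring inside the mill's mouth, pushed round by the lid's lugs, rad: 0 at rest, grows as the lid turns clockwise. The lugs meet it about 0.10 rad after entry, so the lid's turn is this value plus about 0.10; half-way is about 0.60, the click about 1.3. It pushes back with about 0.16 N m at 0 and 0.21 N m at half-way.
- tamper: Bystander: coffee tamper standing on its steel base, 58 mm across, 78 mm high; origin under its base.
- pitcher: Bystander: steel milk pitcher, 80 mm across, 100 mm high, with a side handle; origin under its base.
- cup: Bystander: paper cup, 84 mm across at its rim, 100 mm high; origin under its base.
- jar: Bystander: amber glass jar with a steel cap, 76 mm across, 120 mm high; origin under its base.
- brush: Bystander: hand brush lying flat, 180 mm long; origin under its middle.
Things that resemble listed ones, but are neither listed nor needed, are in the scene too. What is shaped like the part that bears lid_bar but blue is not meant.

How it is judged:
By the outcome, as a careful person would: the job done as asked, in the order asked, and still so for the second after the job is handed in, while the arm keeps its last pose, push and grip.
It also fails if it takes over 37 s, if anything falls off the work surface, if the arm or the gripper's body presses on something with over 40 N, if the wrist force passes 120 N, or if a joint passes its speed limit or range.

## Working session

There is one attempt and no reset: what is moved stays moved. The work goes in short steps, Python scripts to look and compute and a tool call to move; the robot and the scene stay as the last step left them, time stands still between calls to the robot, and variables do not carry over. Pictures are saved under pics/ and viewed, and the job is handed in when it is done.

Besides the shell and the picture viewer there is one more tool, called after "Request:" as name(argument=value, ...) on one line, values as JSON. drive_tool: Moves the arm, as the interface text tells. Its arguments: {"type":"object","properties":{"series":{"type":"array"},"fingers":{"type":"number"},"squeeze":{"type":"number"}},"required":["series"]}

```bash
mkdir -p pics; ls
python3 - <<'E'
from bench import ctrl
import cv2,numpy as np
s=ctrl.observe()
print({k:np.round(v,3).tolist() for k,v in s.items()}, ctrl.tips_ahead)
for n in ["top","side"]:
    im,d=ctrl.get_image(n)
    cv2.imwrite(f"pics/{n}0.png",im[:,:,::-1]); np.save(f"pics/{n}0.npy",d); np.save(f"pics/{n}0im.npy",im)
    c=ctrl.get_calibration(n); print(n,{k:np.round(v,4).tolist() for k,v in c.items()})
c=ctrl.get_calibration("wrist"); print({k:np.round(v,4).tolist() for k,v in c.items()})
E
```

```text
pics
{'time_s': 0.0, 'joint_positions': [-1.389, 0.049, 0.098, 1.622, 0.0, 1.443], 'qvel': [0.0, 0.0, 0.0, 0.001, 0.001, 0.0], 'joint_efforts': [-0.002, -33.879, 32.001, 0.021, -0.0, -0.0], 'position': [0.16, -0.499, 0.244], 'eef_rot': [[-0.0, 0.305, -0.952], [0.002, -0.952, -0.305], [-1.0, -0.002, -0.0]], 'ft_force': [0.396, -0.167, -0.36], 'moment': [0.007, 0.036, -0.001], 'width': 0.086} 0.014
top {'camera_matrix': [[490.2197, 0.0, 317.2325], [0.0, 490.2197, 192.8941], [0.0, 0.0, 1.0]], 'extrinsics': [[0.016, -0.993, 0.1171, 0.4566], [-0.9998, -0.017, -0.0074, -0.0843], [0.0093, -0.1169, -0.9931, 1.2385], [0.0, 0.0, 0.0, 1.0]]}
side {'camera_matrix': [[465.2732, 0.0, 322.5186], [0.0, 465.2732, 199.6102], [0.0, 0.0, 1.0]], 'extrinsics': [[-0.8294, -0.3169, 0.4602, -0.0406], [-0.5587, 0.4653, -0.6865, 0.8613], [0.0034, -0.8265, -0.5629, 0.9241], [0.0, 0.0, 0.0, 1.0]]}
{'camera_matrix': [[277.7254, 0.0, 318.0677], [0.0, 277.7254, 197.453], [0.0, 0.0, 1.0]], 'hand_eye': [[0.0011, -0.2978, 0.9546, -0.1286], [1.0, 0.0009, -0.0009, 0.0004], [-0.0006, 0.9546, 0.2978, -0.0755], [0.0, 0.0, 0.0, 1.0]]}
```

View pics/top0.png

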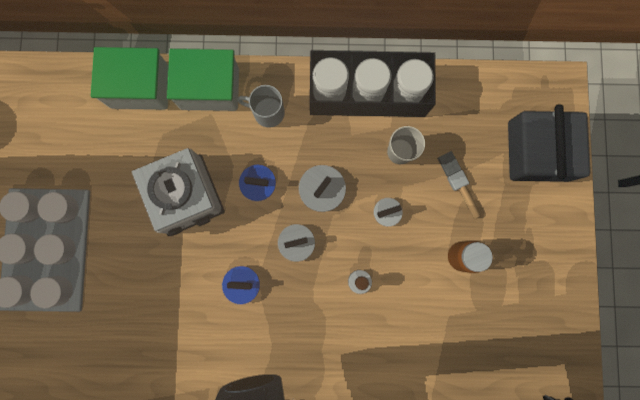

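View pics/side0.png

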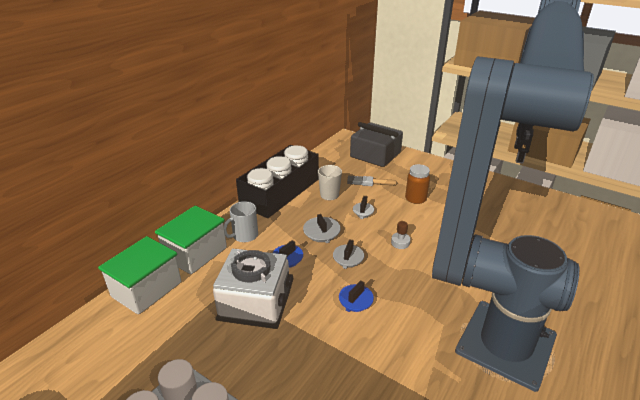

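The top view shows the large lid at (322,188), the middle one at (296,243), the small one at (388,212), two blue decoys at (258,182) and (241,285), and the mill at (177,191). Next I measure them.

```bash
cat > h.py <<'E'
import numpy as np,cv2
def cloud(d,K,T):
    v,u=np.mgrid[0:d.shape[0],0:d.shape[1]]
    P=np.stack([(u-K[0,2])/K[0,0]*d,(v-K[1,2])/K[1,1]*d,d],-1)
    return P@T[:3,:3].T+T[:3,3]
def circ(p):
    A=np.c_[2*p,np.ones(len(p))]; s=np.linalg.lstsq(A,(p**2).sum(1),rcond=None)[0]
    return s[:2],np.sqrt(s[2]+s[:2]@s[:2])
E
python3 - <<'E'
from bench import ctrl
from h import *
c=ctrl.get_calibration("top");d=np.load("pics/top0.npy");im=np.load("pics/top0im.npy")
P=cloud(d,c["camera_matrix"],c["extrinsics"]); np.save("pics/P0.npy",P)
print("table z", P[330,280,2],P[300,420,2])
for n,(u,v) in dict(large=(322,188),mid=(296,243),small=(388,212)).items():
    w=P[v-30:v+30,u-30:u+30]; I=im[v-30:v+30,u-30:u+30]; z=w[...,2]
    bar=(z>0.045)&(z<.075); disc=(z>.014)&(z<.032)
    # biggest comp around centre
    for nm,m in (("bar",bar),("disc",bar|disc)):
        k,l,st,ce=cv2.connectedComponentsWithStats(m.astype(np.uint8))
        i=1+np.argmax(st[1:,4]); q=w[l==i]
        (cx,cy),(a,b),ang=cv2.minAreaRect((q[:,:2]*1000).astype(np.float32))
        r=cv2.minEnclosingCircle((q[:,:2]*1000).astype(np.float32))
        e=np.linalg.eigh(np.cov(q[:,:2].T)); ax=e[1][:,1]
        print(n,nm,len(q),"mean",q.mean(0).round(4),"rect",[round(x,1) for x in(cx,cy,a,b,ang)],"circ",np.round(r[0],1),round(r[1],1),"axis",np.degrees(np.arctan2(ax[1],ax[0])).round(1))
cv2.imwrite("pics/c_mill.png",cv2.resize(im[140:245,120:230,::-1],None,fx=5,fy=5,interpolation=cv2.INTER_CUBIC))
cv2.imwrite("pics/c_lid.png",cv2.resize(im[160:300,220:420,::-1],None,fx=4,fy=4,interpolation=cv2.INTER_CUBIC))
w=P[140:245,120:230].reshape(-1,3)
print(np.histogram(w[:,2],bins=np.arange(0,.18,.006)))
rim=w[(w[:,2]>.138)&(w[:,2]<.152)]; print(len(rim),rim.mean(0),cv2.minEnclosingCircle((rim[:,:2]*1000).astype(np.float32)))
top=w[(w[:,2]>.112)&(w[:,2]<.152)]; print(cv2.minAreaRect((top[:,:2]*1000).astype(np.float32)),np.median(top[top[:,2]<.13][:,2]))
E
```

```text
table z 0.0013116036430946831 0.003056649667323663
large bar 137 mean [ 0.6127 -0.1049  0.0595] rect [613.2, -104.9, 14.0, 55.1, 54.4] circ [ 612.9 -105.2] 27.8 axis 144.1
large disc 1698 mean [ 0.6129 -0.1051  0.0285] rect [613.8, -105.1, 115.2, 116.0, 45.8] circ [ 613.7 -104.8] 58.9 axis 113.5
mid bar 140 mean [ 0.4768 -0.0435  0.0595] rect [476.9, -43.3, 13.9, 55.7, 15.2] circ [475.4 -43.6] 28.0 axis 105.6
mid disc 1082 mean [ 0.4769 -0.0433  0.0301] rect [477.3, -42.9, 88.4, 88.9, 0.7] circ [477.2 -43.3] 45.8 axis -170.9
small bar 137 mean [ 0.5562 -0.2687  0.0596] rect [556.3, -269.2, 13.5, 55.6, 19.3] circ [ 555.8 -269.5] 28.2 axis 109.0
small disc 642 mean [ 0.5562 -0.2683  0.0331] rect [556.5, -269.5, 69.8, 70.4, 26.4] circ [ 556.9 -269.8] 36.0 axis -144.6
(array([4532,  362,   91,    7,   16,   29,   35,   33,   29,   31,   39,
         53,   63,  138,   99,   48,   60,  176,  168,  135, 2384,  762,
         56,  197,  497,   11,    0,    0,    0]), array([0.   , 0.006, 0.012, 0.018, 0.024, 0.03 , 0.036, 0.042, 0.048,
       0.054, 0.06 , 0.066, 0.072, 0.078, 0.084, 0.09 , 0.096, 0.102,
       0.108, 0.114, 0.12 , 0.126, 0.132, 0.138, 0.144, 0.15 , 0.156,
       0.162, 0.168, 0.174]))
702 [0.59260585 0.24062119 0.14515662] ((593.5264892578125, 242.53550720214844), 61.550498962402344)
((592.4693603515625, 240.0754852294922), (153.50709533691406, 142.98033142089844), 23.78927230834961) 0.12419440410546068
```

View pics/c_mill.png

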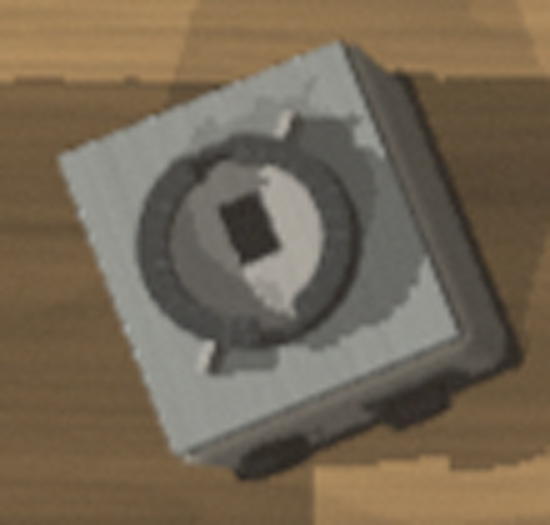

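View pics/c_lid.png

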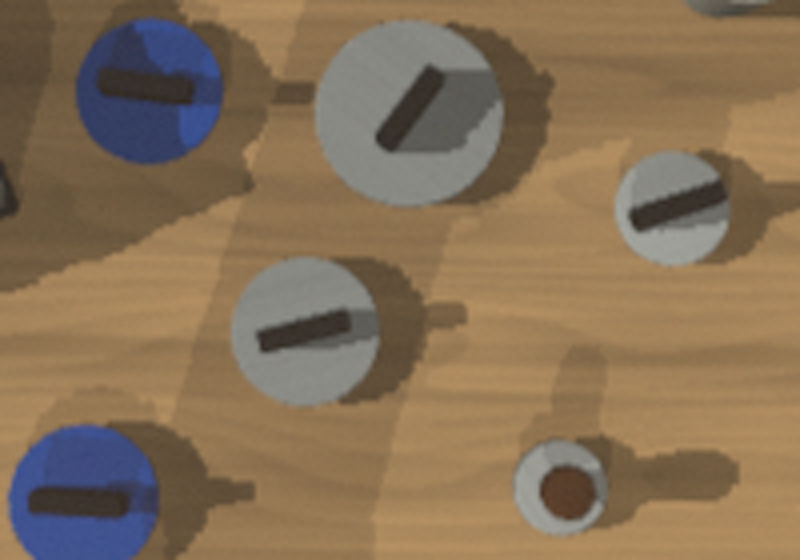

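```bash
cat >> h.py <<'E'
from scipy.spatial.transform import Rotation as Rn
def raypt(u,v,z,K,T):
    r=T[:3,:3]@np.array([(u-K[0,2])/K[0,0],(v-K[1,2])/K[1,1],1]); o=T[:3,3]
    return o+r*(z-o[2])/r[2]
def Rdown(psi):
    p=np.radians(psi); y=np.array([np.cos(p),np.sin(p),0]); x=np.array([0,0,-1.]); return np.c_[x,y,np.cross(x,y)]
def plan(pos,R,tp,psi,n=None,nrot=None,tilt=True):
    """rows (mm,deg) in tool axes, shift before turn, from pose to tool-down pose"""
    tp=np.array(tp,float); Rt=Rdown(psi)
    w=(Rn.from_matrix(R).inv()*Rn.from_matrix(Rt)).as_rotvec(degrees=True)
    n=n or int(max(np.ceil(np.linalg.norm(tp-pos)*1000/48),np.ceil(np.linalg.norm(w)/8.4),1))
    rows=[];p=np.array(pos,float);Rc=np.array(R,float)
    for k in range(n):
        s=(Rc.T@((tp-p)/(n-k)))*1000; s=np.round(s) if k<n-1 else np.round(s,1)
        w=(Rn.from_matrix(Rc).inv()*Rn.from_matrix(Rt)).as_rotvec(degrees=True)/(n-k); w=np.round(w,1)
        rows.append((s+0.).tolist()+(w+0.).tolist())
        p=p+Rc@s/1000; Rc=Rc@Rn.from_rotvec(w,degrees=True).as_matrix()
    for i in range(0,n,5): print(rows[i:i+5])
    print("end",p.round(4),np.degrees(np.arctan2(Rc[1,1],Rc[0,1])).round(1))
def st():
    from bench import ctrl
    s=ctrl.observe(); print("t",s["time_s"],"pos",np.round(s["position"],4),"psi",np.degrees(np.arctan2(s["eef_rot"][1,1],s["eef_rot"][0,1])).round(2),"xax",np.round(s["eef_rot"][:,0],4),"F",np.round(s["ft_force"],1),"M",np.round(s["moment"],2),"w",s["width"],"q",np.round(s["joint_positions"],3),"tips",ctrl.tips_ahead)
    return s
E
python3 - <<'E'
from bench import ctrl
from h import *
c=ctrl.get_calibration("top");K,T=c["camera_matrix"],c["extrinsics"];P=np.load("pics/P0.npy")
w=P[140:245,120:230].reshape(-1,3)
r=w[(w[:,2]>.1425)&(w[:,2]<.151)]
r=r[np.linalg.norm(r[:,:2]-[.5925,.2406],axis=1)<.0485]
print("rim fit all",circ(r[:,:2]),"enc",cv2.minEnclosingCircle((r[:,:2]*1000).astype(np.float32)))
m=raypt(120+248/5,140+240/5,.144,K,T)
a=raypt(120+288/5,140+122/5,.142,K,T);b=raypt(120+208/5,140+355/5,.142,K,T)
print(m,a,b,(a+b)/2,np.linalg.norm(a-b),np.degrees(np.arctan2(*(a-b)[1::-1])))
s=st()
plan(s["position"],s["eef_rot"],[.52,.16,.27],15.6)
E
```

```text
rim fit all (array([0.59271565, 0.24040384]), np.float64(0.04213017017792397)) enc ((592.49462890625, 240.5802764892578), 48.41377258300781)
[0.59102345 0.23908477 0.144     ] [0.64535013 0.22438466 0.142     ] [0.53915692 0.2548613  0.142     ] [0.59225353 0.23962298 0.142     ] 0.11047996483327772 -16.01307327059801
t 0.1 pos [ 0.1599 -0.4995  0.2442] psi -72.25 xax [-4.0e-04  2.2e-03 -1.0e+00] F [-1.2  0.3 -0.1] M [-0.02  0.01 -0.  ] w 0.08562232915761571 q [-1.389  0.049  0.098  1.622  0.     1.443] tips 0.014
[[-2.0, -32.0, -34.0, -5.5, 0.0, 0.0], [-1.0, -29.0, -37.0, -5.5, 0.0, 0.0], [-2.0, -25.0, -40.0, -5.5, 0.0, 0.0], [-1.0, -21.0, -42.0, -5.5, 0.0, 0.0], [-2.0, -17.0, -44.0, -5.5, 0.0, 0.0]]
[[-1.0, -13.0, -45.0, -5.5, 0.0, 0.0], [-2.0, -9.0, -46.0, -5.5, 0.0, 0.0], [-1.0, -4.0, -47.0, -5.5, 0.0, 0.0], [-2.0, 0.0, -47.0, -5.5, 0.0, 0.0], [-1.0, 5.0, -47.0, -5.5, 0.0, 0.0]]
[[-2.0, 9.0, -46.0, -5.5, 0.0, 0.0], [-1.0, 13.0, -45.0, -5.5, 0.0, 0.0], [-2.0, 18.0, -43.0, -5.5, 0.0, 0.0], [-1.0, 22.0, -42.0, -5.5, 0.0, 0.0], [-2.0, 25.0, -39.0, -5.4, -0.1, 0.0]]
[[-1.6, 29.6, -36.8, -5.5, 0.0, 0.0]]
end [0.52 0.16 0.27] 15.6
```

Run:
```python
from bench import ctrl
from h import *
s=st()
plan(s["position"],s["eef_rot"],[.5925,.2402,.27],15.6,18)
```

```text
t 0.1 pos [ 0.1599 -0.4995  0.2442] psi -72.25 xax [-4.0e-04  2.2e-03 -1.0e+00] F [-1.2  0.3 -0.1] M [-0.02  0.01 -0.  ] w 0.08562232915761571 q [-1.389  0.049  0.098  1.622  0.     1.443] tips 0.014
[[-1.0, -32.0, -35.0, -4.9, 0.0, 0.0], [-1.0, -29.0, -38.0, -4.9, 0.0, 0.0], [-1.0, -25.0, -40.0, -4.9, 0.0, 0.0], [-1.0, -22.0, -42.0, -4.9, 0.0, 0.0], [-1.0, -18.0, -44.0, -4.9, 0.0, 0.0]]
[[-1.0, -14.0, -45.0, -4.9, 0.0, 0.0], [-2.0, -10.0, -47.0, -4.9, 0.0, 0.0], [-1.0, -6.0, -47.0, -4.9, 0.0, 0.0], [-2.0, -2.0, -48.0, -4.9, 0.0, 0.0], [-1.0, 2.0, -48.0, -4.9, 0.0, 0.0]]
[[-2.0, 6.0, -47.0, -4.9, 0.0, 0.0], [-1.0, 10.0, -47.0, -4.9, 0.0, 0.0], [-2.0, 14.0, -46.0, -4.8, 0.0, 0.0], [-1.0, 17.0, -44.0, -4.9, 0.0, 0.0], [-2.0, 21.0, -43.0, -4.8, 0.0, 0.0]]
[[-1.0, 25.0, -41.0, -4.9, 0.0, 0.0], [-2.0, 28.0, -38.0, -4.8, -0.1, 0.0], [-1.4, 31.0, -35.6, -4.9, 0.0, 0.0]]
end [0.5925 0.2402 0.27  ] 15.6
```

Run:
```python
from h import *
st()
```

```text
t 0.1 pos [ 0.1599 -0.4995  0.2442] psi -72.25 xax [-4.0e-04  2.2e-03 -1.0e+00] F [-1.2  0.3 -0.1] M [-0.02  0.01 -0.  ] w 0.08562232915761571 q [-1.389  0.049  0.098  1.622  0.     1.443] tips 0.014
```

Request:
drive_tool(series=[[[-1, -32, -35, -4.9, 0, 0], [-1, -29, -38, -4.9, 0, 0], [-1, -25, -40, -4.9, 0, 0], [-1, -22, -42, -4.9, 0, 0], [-1, -18, -44, -4.9, 0, 0]]])

```text
time_s: 0.6
position: [0.2795, -0.2928, 0.2498]
eef_rot: [[-0.0, 0.674, -0.738], [0.001, -0.738, -0.674], [-1.0, -0.001, -0.0]]
ft_force: [1.5, -0.6, 0.3]
width: 0.0851
```

Request:
drive_tool(series=[[[-1, -14, -45, -4.9, 0, 0], [-2, -10, -47, -4.9, 0, 0], [-1, -6, -47, -4.9, 0, 0], [-2, -2, -48, -4.9, 0, 0], [-1, 2, -48, -4.9, 0, 0]]])

```text
time_s: 1.1
position: [0.4012, -0.0874, 0.2571]
eef_rot: [[0.0, 0.92, -0.392], [-0.0, -0.392, -0.92], [-1.0, 0.0, 0.0]]
ft_force: [0.7, -0.5, 0.6]
width: 0.0856
```

Request:
drive_tool(series=[[[-2, 6, -47, -4.9, 0, 0], [-1, 10, -47, -4.9, 0, 0], [-2, 14, -46, -4.8, 0, 0], [-1, 17, -44, -4.9, 0, 0], [-2, 21, -43, -4.8, 0, 0]]])

```text
time_s: 1.6
position: [0.5209, 0.1188, 0.2647]
eef_rot: [[-0.001, 1.0, 0.022], [-0.0, 0.022, -1.0], [-1.0, -0.001, 0.0]]
ft_force: [0.8, -1.2, 0.9]
width: 0.0856
```

Request:
drive_tool(series=[[[-1, 25, -41, -4.9, 0, 0], [-2, 28, -38, -4.8, 0, 0], [-1, 31, -36, -4.9, 0, 0], [0, 0, 0, 0, 0, 0]]])

```text
time_s: 2.0
position: [0.5939, 0.2451, 0.2633]
eef_rot: [[-0.006, 0.961, 0.276], [0.0, 0.276, -0.961], [-1.0, -0.006, -0.002]]
ft_force: [0.1, -0.0, 0.0]
width: 0.0854
```

Run:
```python
from bench import ctrl
from h import *
s=st()
im,d=ctrl.get_image("wrist"); c=ctrl.get_calibration("wrist")
Tt=np.eye(4);Tt[:3,:3]=s["eef_rot"];Tt[:3,3]=s["position"]
T=Tt@c["hand_eye"]; np.savez("pics/w1.npz",im=im,d=d,T=T,K=c["camera_matrix"])
cv2.imwrite("pics/w1.png",im[:,:,::-1])
P=cloud(d,c["camera_matrix"],T)
w=P.reshape(-1,3); m=(np.linalg.norm(w[:,:2]-[.5925,.2402],axis=1)<.0485)&(abs(w[:,2]-.144)<.004)&(d.ravel()>0)
print(m.sum(),circ(w[m][:,:2]),np.median(w[m][:,2]),cv2.minEnclosingCircle((w[m][:,:2]*1000).astype(np.float32)))
```

```text
t 2.0 pos [0.5939 0.2451 0.2633] psi 16.0 xax [-6.2e-03  2.0e-04 -1.0e+00] F [ 0.1 -0.   0. ] M [-0.02  0.    0.04] w 0.08537461917606083 q [0.286 0.385 0.528 1.72  0.002 1.578] tips 0.014
3255 (array([0.59175529, 0.24133777]), np.float64(0.0417215294280372)) 0.14391686419612057 ((592.3433837890625, 240.41114807128906), 48.38307189941406)
```

View pics/w1.png

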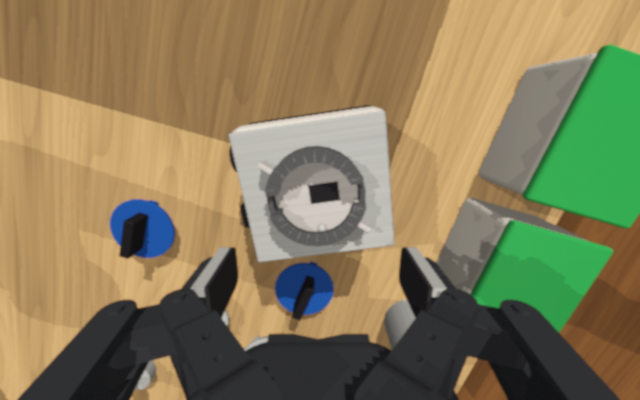

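The wrist view shows the mouth at about (316,197), with ribs near (267,169) and (366,228) and gaps near (272,203) and (358,192). Zooming in to measure.

Run:
```python
from bench import ctrl
from h import *
s=st()
z=np.load("pics/w1.npz");im,d,T,K=z["im"],z["d"],z["T"],z["K"]
# rectify onto plane z=.144, 2px... 4 px/mm, centre .5925,.2402, image up=+x, left=+y
def rect(zp,sc=4,h=70,c=(.5925,.2402)):
    n=2*h*sc; v,u=np.mgrid[0:n,0:n]
    X=c[0]+(h-v/sc)/1000; Y=c[1]+(h-u/sc)/1000
    Pw=np.stack([X,Y,np.full_like(X,zp)],-1)
    q=(Pw-T[:3,3])@T[:3,:3]
    mu=(q[...,0]/q[...,2]*K[0,0]+K[0,2]).astype(np.float32); mv=(q[...,1]/q[...,2]*K[1,1]+K[1,2]).astype(np.float32)
    return cv2.remap(im,mu,mv,cv2.INTER_CUBIC)
r=rect(.144); cv2.imwrite("pics/w1r.png",r[:,:,::-1])
```

```text
t 2.05 pos [0.5927 0.2425 0.2649] psi 15.84 xax [-0.0059 -0.0016 -1.    ] F [-0.1 -1.   0.1] M [-0.03  0.02  0.03] w 0.08546847861560129 q [0.284 0.38  0.525 1.722 0.    1.578] tips 0.014
```

View pics/w1r.png

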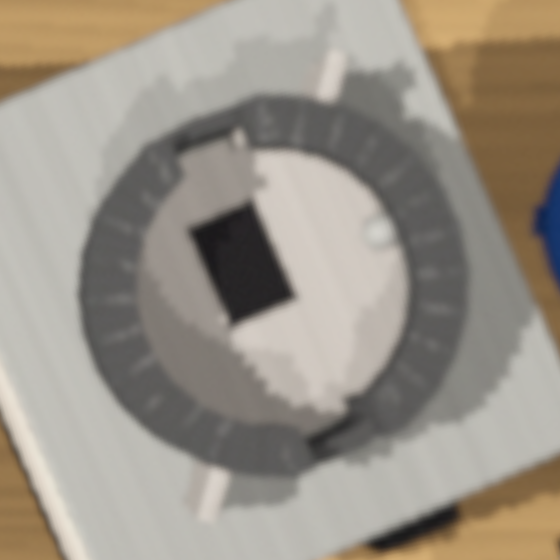

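Request:
drive_tool(series=[[[0, 0, 0, 0, 0, 0], [0, 0, 0, 0, 0, 0]]])

```text
time_s: 2.25
position: [0.5921, 0.2391, 0.27]
eef_rot: [[0.0, 0.963, 0.268], [-0.0, 0.268, -0.963], [-1.0, 0.0, 0.0]]
ft_force: [0.4, -0.0, 0.5]
width: 0.0854
```

```bash
cat >> h.py <<'E'
def grab(name,tag):
    from bench import ctrl
    s=st(); im,d=ctrl.get_image(name); c=ctrl.get_calibration(name)
    if name=="wrist":
        Tt=np.eye(4);Tt[:3,:3]=s["eef_rot"];Tt[:3,3]=s["position"]; T=Tt@c["hand_eye"]
    else: T=c["extrinsics"]
    K=c["camera_matrix"]; np.savez(f"pics/{tag}.npz",im=im,d=d,T=T,K=K); cv2.imwrite(f"pics/{tag}.png",im[:,:,::-1])
    return im,d,T,K
def rect(im,T,K,c,zp,sc=4,h=70):
    n=2*h*sc; v,u=np.mgrid[0:n,0:n]
    X=c[0]+(h-v/sc)/1000; Y=c[1]+(h-u/sc)/1000
    q=(np.stack([X,Y,np.full_like(X,zp)],-1)-T[:3,3])@T[:3,:3]
    mu=(q[...,0]/q[...,2]*K[0,0]+K[0,2]).astype(np.float32); mv=(q[...,1]/q[...,2]*K[1,1]+K[1,2]).astype(np.float32)
    return cv2.remap(im,mu,mv,cv2.INTER_CUBIC)
def ransac_circ(p,R,tol=.0008,c0=None):
    from scipy.optimize import least_squares
    f=lambda q:np.hypot(p[:,0]-q[0],p[:,1]-q[1])-R
    return least_squares(f,c0,loss="soft_l1",f_scale=tol).x
E
python3 - <<'E'
from h import *
im,d,T,K=grab("wrist","w2"); st()
cv2.imwrite("pics/w2r.png",rect(im,T,K,(.5925,.2402),.144)[:,:,::-1])
P=cloud(d,K,T); z=P[...,2]
m=((z>.136)&(z<.15)&(np.hypot(P[...,0]-.592,P[...,1]-.241)<.0515)).astype(np.uint8)
m=cv2.morphologyEx(m,cv2.MORPH_OPEN,np.ones((2,2)))
cs,_=cv2.findContours(m,cv2.RETR_CCOMP,cv2.CHAIN_APPROX_NONE)
for c in cs:
    if len(c)<60: continue
    p=np.array([raypt(u,v,.144,K,T)[:2] for u,v in c[:,0]])
    for R in(.048,.035): print(len(c),R,ransac_circ(p,R,c0=[.592,.241]), circ(p))
E
```

```text
t 2.25 pos [0.5921 0.2391 0.27  ] psi 15.57 xax [ 5.e-04 -2.e-04 -1.e+00] F [ 0.4 -0.   0.5] M [ 0.04 -0.   -0.03] w 0.08540633566238572 q [ 0.279  0.37   0.522  1.723 -0.     1.578] tips 0.014
t 2.3 pos [0.5921 0.239  0.2705] psi 15.56 xax [ 1.2e-03  1.0e-04 -1.0e+00] F [-0.1 -0.7  0.1] M [-0.   -0.01 -0.04] w 0.08537228810090366 q [ 0.279  0.369  0.522  1.723 -0.     1.578] tips 0.014
287 0.048 [0.59269949 0.24063313] (array([0.59274982, 0.24067026]), np.float64(0.04768469066662799))
287 0.035 [0.59251017 0.24371848] (array([0.59274982, 0.24067026]), np.float64(0.04768469066662799))
224 0.048 [0.59673077 0.22799645] (array([0.59257579, 0.24160086]), np.float64(0.03602339205260235))
224 0.035 [0.59239589 0.24159446] (array([0.59257579, 0.24160086]), np.float64(0.03602339205260235))
```

View pics/w2r.png

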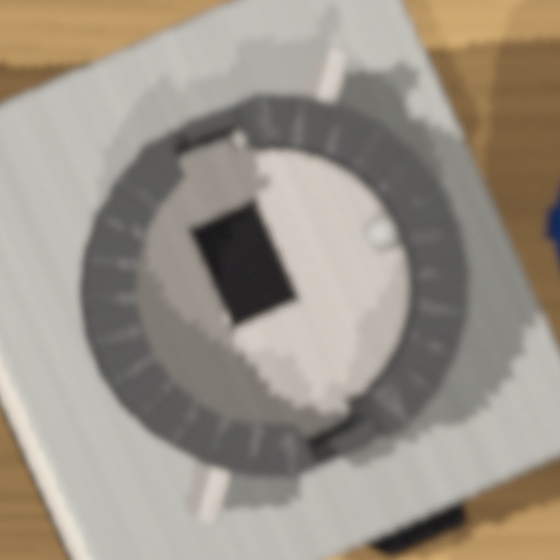

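Request:
drive_tool(series=[[[0, 0, 0, -8.2, 0, 0], [0, 0, 0, -8.2, 0, 0], [0, 0, 0, -8.2, 0, 0], [0, 0, 0, -8.2, 0, 0], [0, 0, 0, -8.2, 0, 0]]])

```text
time_s: 2.8
position: [0.5922, 0.2388, 0.271]
eef_rot: [[0.002, 0.546, 0.837], [0.001, 0.837, -0.546], [-1.0, 0.002, 0.001]]
ft_force: [-1.4, 0.1, -0.4]
width: 0.0852
```

Request:
drive_tool(series=[[[0, 0, 0, -8.2, 0, 0], [0, 0, 0, -8.2, 0, 0], [0, 0, 0, -8.2, 0, 0], [0, 0, 0, -8.2, 0, 0], [0, 0, 0, -8.2, 0, 0]]])

```text
time_s: 3.3
position: [0.5921, 0.2388, 0.271]
eef_rot: [[0.002, -0.137, 0.991], [0.0, 0.991, 0.137], [-1.0, 0.0, 0.002]]
ft_force: [-0.1, -0.8, 0.1]
width: 0.0856
```

Request:
drive_tool(series=[[[0, 0, 0, -8.2, 0, 0], [0, 0, 0, -8.2, 0, 0], [0, 0, 0, 0, 0, 0], [0, 0, 0, 0, 0, 0]]])

```text
time_s: 3.7
position: [0.5923, 0.2393, 0.2705]
eef_rot: [[0.001, -0.404, 0.915], [0.0, 0.915, 0.404], [-1.0, -0.0, 0.002]]
ft_force: [0.6, -0.4, 0.3]
width: 0.0854
```

```bash
python3 - <<'E'
from h import *
im,d,T,K=grab("wrist","w3"); st()
cv2.imwrite("pics/w3r.png",rect(im,T,K,(.5925,.2402),.144)[:,:,::-1])
E
cat > fitm.py <<'E'
from h import *
from scipy.optimize import least_squares
for t in ("w2","w3"):
    z=np.load(f"pics/{t}.npz"); r=rect(z["im"],z["T"],z["K"],(.5925,.2402),.144).astype(float)
    g=cv2.GaussianBlur(r.sum(2)/3,(0,0),1.5)
    def samp(cx,cy,R,a): # world mm offsets
        x=cx+R*np.cos(a);y=cy+R*np.sin(a)
        return cv2.remap(g.astype(np.float32),((70-y)*4).astype(np.float32)[None],((70-x)*4).astype(np.float32)[None],cv2.INTER_LINEAR)[0]
    a=np.arange(0,2*np.pi,.01)
    for R in(48,35):
        best=None
        for cx in np.arange(-4,4.1,.25):
            for cy in np.arange(-4,4.1,.25):
                for dR in(-.5,0,.5):
                    e=samp(cx,cy,R+dR+.7,a)-samp(cx,cy,R+dR-.7,a)
                    if R==35:e=-e
                    v=np.clip(e,-5,15).mean()
                    if best is None or v>best[0]: best=(v,cx,cy,dR)
        print(t,R,best,"world",.5925+best[1]/1000,.2402+best[2]/1000)
E
python3 fitm.py
```

```text
t 3.7 pos [0.5923 0.2393 0.2705] psi 113.8 xax [ 1.5e-03  4.0e-04 -1.0e+00] F [ 0.6 -0.4  0.3] M [-0.01  0.03  0.04] w 0.08539071183357448 q [ 0.279  0.369  0.522  1.722 -0.    -0.136] tips 0.014
t 3.75 pos [0.5923 0.2395 0.2702] psi 113.85 xax [ 1.1e-03  3.0e-04 -1.0e+00] F [-0.1 -0.3 -0.2] M [-0.03  0.04  0.01] w 0.0850425811560458 q [ 0.279  0.37   0.523  1.722 -0.    -0.137] tips 0.014
w2 48 (np.float32(14.20476), np.float64(-1.5), np.float64(0.75), 0) world 0.5910000000000001 0.24095
w2 35 (np.float32(12.716114), np.float64(-1.5), np.float64(1.5), -0.5) world 0.5910000000000001 0.2417
w3 48 (np.float32(13.6165695), np.float64(-2.5), np.float64(-0.25), -0.5) world 0.5900000000000001 0.23995
w3 35 (np.float32(14.039255), np.float64(-2.25), np.float64(-0.5), -0.5) world 0.59025 0.2397
```

View pics/w3r.png

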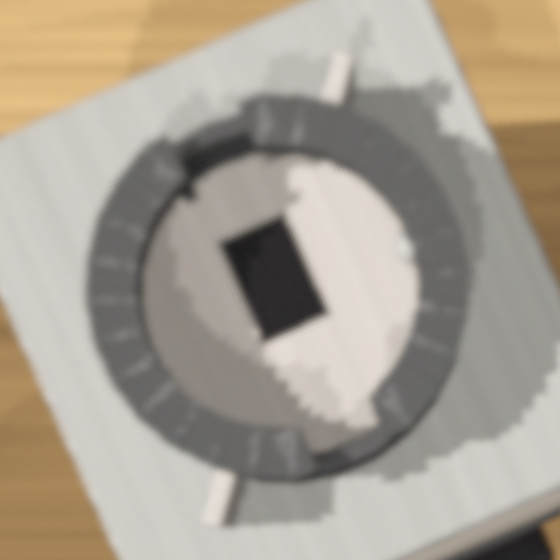

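Run:
```python
from h import *
s=st()
plan(s["position"],s["eef_rot"],[.4765,-.0435,.18],15.6,12)
```

```text
t 3.75 pos [0.5923 0.2395 0.2702] psi 113.85 xax [ 1.1e-03  3.0e-04 -1.0e+00] F [-0.1 -0.3 -0.2] M [-0.03  0.04  0.01] w 0.0850425811560458 q [ 0.279  0.37   0.523  1.722 -0.    -0.137] tips 0.014
[[7.0, -18.0, -18.0, 8.2, 0.0, 0.0], [8.0, -20.0, -16.0, 8.2, 0.0, 0.0], [7.0, -22.0, -13.0, 8.2, 0.0, 0.0], [8.0, -24.0, -9.0, 8.2, 0.0, 0.0], [7.0, -25.0, -6.0, 8.2, 0.0, 0.0]]
[[8.0, -25.0, -2.0, 8.2, 0.0, 0.0], [7.0, -25.0, 1.0, 8.2, 0.0, 0.0], [8.0, -25.0, 5.0, 8.2, 0.0, 0.0], [7.0, -24.0, 9.0, 8.2, 0.0, 0.0], [8.0, -23.0, 12.0, 8.1, 0.0, 0.0]]
[[7.0, -21.0, 15.0, 8.2, 0.0, 0.0], [8.0, -18.2, 17.0, 8.1, 0.0, -0.1]]
end [ 0.4765 -0.0435  0.18  ] 15.6
```

Request:
drive_tool(series=[[[7, -18, -18, 8.2, 0, 0], [8, -20, -16, 8.2, 0, 0], [7, -22, -13, 8.2, 0, 0], [8, -24, -9, 8.2, 0, 0], [7, -25, -6, 8.2, 0, 0]]])

```text
time_s: 4.25
position: [0.5439, 0.1205, 0.2322]
eef_rot: [[0.0, 0.299, 0.954], [-0.0, 0.954, -0.299], [-1.0, 0.0, 0.0]]
ft_force: [0.3, 0.3, -0.3]
width: 0.0857
```

Request:
drive_tool(series=[[[8, -25, -2, 8.2, 0, 0], [7, -25, 1, 8.2, 0, 0], [8, -25, 5, 8.2, 0, 0], [7, -24, 9, 8.2, 0, 0], [8, -23, 12, 8.1, 0, 0]]])

```text
time_s: 4.75
position: [0.4966, 0.0025, 0.1945]
eef_rot: [[0.001, 0.851, 0.525], [-0.0, 0.525, -0.851], [-1.0, 0.001, 0.001]]
ft_force: [0.6, -0.9, -0.7]
width: 0.0853
```

Request:
drive_tool(series=[[[7, -21, 15, 8.2, 0, 0], [8, -18, 17, 8.1, 0, 0], [0, 0, 0, 0, 0, 0], [0, 0, 0, 0, 0, 0], [0, 0, 0, 0, 0, 0]]])

```text
time_s: 5.25
position: [0.4781, -0.0427, 0.1799]
eef_rot: [[0.001, 0.962, 0.274], [0.0, 0.274, -0.962], [-1.0, 0.001, 0.0]]
ft_force: [-0.2, 0.2, 0.7]
width: 0.0855
```

Run:
```python
from h import *
im,d,T,K=grab("wrist","w4"); st()
cv2.imwrite("pics/w4r.png",rect(im,T,K,(.4765,-.0435),.058)[:,:,::-1])
P=cloud(d,K,T); z=P[...,2]; near=np.hypot(P[...,0]-.4765,P[...,1]+.0435)<.06
for nm,m in (("bar",(z>.05)&(z<.065)&near),("disc",(z>.018)&(z<.03)&near)):
    k,l,s_,ce=cv2.connectedComponentsWithStats(m.astype(np.uint8)); i=1+np.argmax(s_[1:,4]); 
    q=P[l==i] if nm=="bar" else P[m]
    e=np.linalg.eigh(np.cov(q[:,:2].T))[1][:,1]
    print(nm,len(q),q.mean(0),cv2.minAreaRect((q[:,:2]*1000).astype(np.float32)),"ang",np.degrees(np.arctan2(e[1],e[0])),cv2.minEnclosingCircle((q[:,:2]*1000).astype(np.float32)),np.median(q[:,2]))
print("table",np.median(z[(abs(z)<.008)&(np.hypot(P[...,0]-.4765,P[...,1]+.0435)<.1)]))
```

```text
t 5.25 pos [ 0.4781 -0.0427  0.1799] psi 15.9 xax [ 1.2e-03  2.0e-04 -1.0e+00] F [-0.2  0.2  0.7] M [ 0.03  0.01 -0.  ] w 0.08546572774582266 q [-0.229 -0.075 -0.153  1.492  0.     1.064] tips 0.014
t 5.3 pos [ 0.4783 -0.0425  0.1799] psi 15.92 xax [ 1.2e-03  1.0e-04 -1.0e+00] F [0.  0.  0.9] M [ 0.01 -0.02  0.03] w 0.08538004892338759 q [-0.229 -0.075 -0.153  1.492  0.     1.064] tips 0.014
bar 844 [ 0.47450652 -0.04125662  0.05762889] ((474.996337890625, -42.731685638427734), (13.885024070739746, 55.490840911865234), 15.243860244750977) ang 105.98776749225121 ((474.9537353515625, -42.743831634521484), 27.958742141723633) 0.05774264235191337
disc 4747 [ 0.47435981 -0.03978629  0.02391173] ((474.9391174316406, -42.915672302246094), (91.17396545410156, 90.48746490478516), 63.49163818359375) ang -164.18765265470614 ((475.3155517578125, -43.252010345458984), 46.03265380859375) 0.023916226693524334
table -3.926468508780312e-05
```

View pics/w4.png

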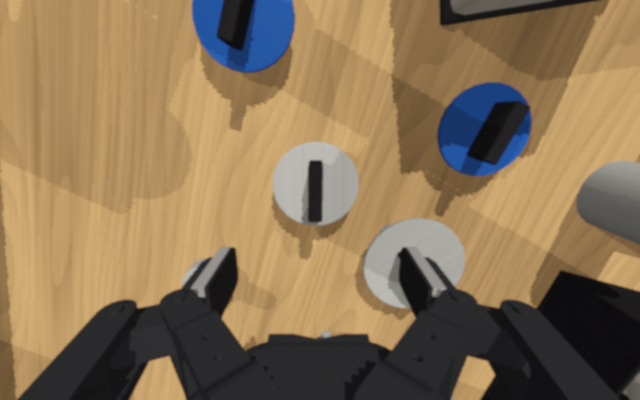

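View pics/w4r.png

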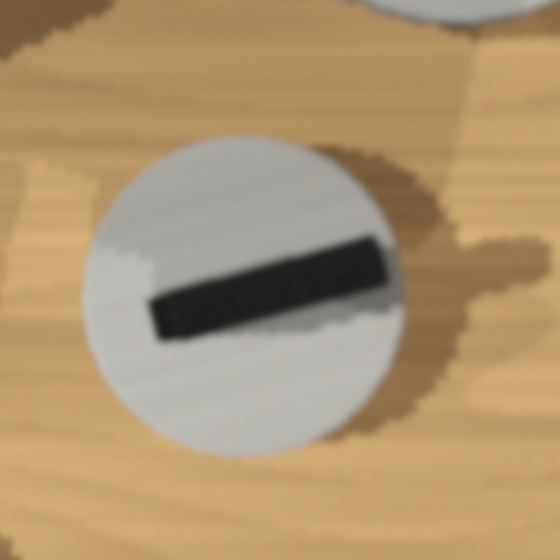

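Request:
drive_tool(series=[[[30, -3.4, -1.5, -0.3, 0, 0], [40, 0, 0, 0, 0, 0], [30, 0, 0, 0, 0, 0], [18, 0, 0, 0, 0, 0], [10, 0, 0, 0, 0, 0]]])

```text
time_s: 5.8
position: [0.473, -0.0415, 0.0494]
eef_rot: [[-0.003, 0.96, 0.28], [0.001, 0.28, -0.96], [-1.0, -0.003, -0.002]]
ft_force: [-0.8, -0.3, -0.0]
width: 0.0854
```

Request:
drive_tool(series=[[[5, 0, 0, 0, 0, 0], [0, 0, 0, 0, 0, 0], [0, 0, 0, 0, 0, 0]]])

```text
time_s: 6.1
position: [0.4752, -0.0427, 0.0477]
eef_rot: [[0.002, 0.96, 0.278], [-0.001, 0.279, -0.96], [-1.0, 0.002, 0.001]]
ft_force: [0.5, 0.1, 0.4]
width: 0.0856
```

Run:
```python
from h import *
im,d,T,K=grab("wrist","w5"); st()
r=rect(im,T,K,(.4746,-.042),.058,h=60,sc=4); cv2.line(r,(240,0),(240,479),(255,0,0),1); cv2.line(r,(0,240),(479,240),(255,0,0),1)
cv2.imwrite("pics/w5r.png",r[:,:,::-1])
```

```text
t 6.1 pos [ 0.4752 -0.0427  0.0477] psi 16.17 xax [ 2.4e-03 -5.0e-04 -1.0e+00] F [0.5 0.1 0.4] M [0.02 0.01 0.07] w 0.08560447644276166 q [-0.23  -0.027 -0.372  1.222  0.     1.058] tips 0.014
t 6.15 pos [ 0.4753 -0.0428  0.0478] psi 16.16 xax [ 2.7e-03 -6.0e-04 -1.0e+00] F [0.3 0.5 0.8] M [-0.03  0.01  0.03] w 0.08545935914020904 q [-0.23  -0.027 -0.372  1.222 -0.     1.058] tips 0.014
```

View pics/w5.png

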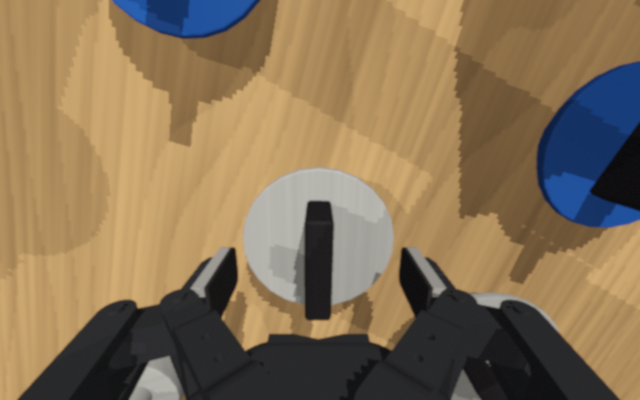

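View pics/w5r.png

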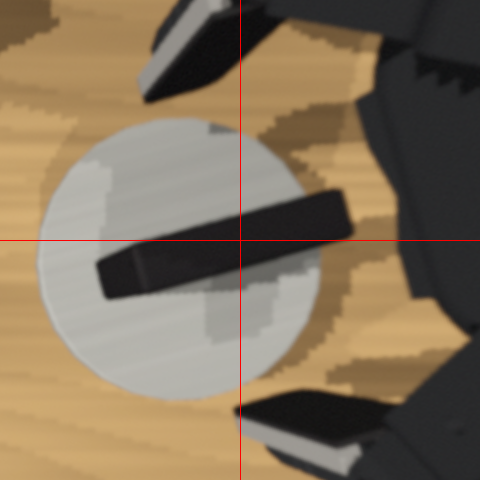

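Request:
drive_tool(series=[[[6, 0, 0, 0, 0, 0], [0, 0, 0, 0, 0, 0], [0, 0, 0, 0, 0, 0]]])

```text
time_s: 6.45
position: [0.4739, -0.0426, 0.0403]
eef_rot: [[-0.0, 0.961, 0.278], [0.0, 0.278, -0.961], [-1.0, -0.0, -0.0]]
ft_force: [-0.5, -0.6, -0.2]
width: 0.0854
```

Request:
drive_tool(series=[[[0, 0, 0, 0, 0, 0], [0, 0, 0, 0, 0, 0], [0, 0, 0, 0, 0, 0], [0, 0, 0, 0, 0, 0], [0, 0, 0, 0, 0, 0]]], fingers=1, squeeze=90)

```text
time_s: 6.95
position: [0.4742, -0.0426, 0.0406]
eef_rot: [[0.0, 0.961, 0.278], [0.0, 0.278, -0.961], [-1.0, 0.0, 0.0]]
ft_force: [-4.4, 1.3, 9.3]
width: 0.013
```

Run:
```python
from h import *
s=st()
p=np.array(s["position"]); p[2]+=.070
plan(p,s["eef_rot"],[.5912,.2402,.25],113.9,14)
```

```text
t 6.95 pos [ 0.4742 -0.0426  0.0406] psi 16.15 xax [ 3.e-04  1.e-04 -1.e+00] F [-4.4  1.3  9.3] M [0.19 0.71 0.03] w 0.013025169220895623 q [-0.231 -0.021 -0.382  1.21   0.     1.058] tips 0.014
[[-10.0, 14.0, -17.0, -7.0, 0.0, 0.0], [-10.0, 16.0, -15.0, -7.0, 0.0, 0.0], [-10.0, 17.0, -13.0, -7.0, 0.0, 0.0], [-10.0, 19.0, -11.0, -7.0, 0.0, 0.0], [-10.0, 20.0, -9.0, -7.0, 0.0, 0.0]]
[[-10.0, 21.0, -6.0, -7.0, 0.0, 0.0], [-10.0, 22.0, -4.0, -7.0, 0.0, 0.0], [-10.0, 22.0, -1.0, -7.0, 0.0, 0.0], [-10.0, 22.0, 2.0, -7.0, 0.0, 0.0], [-10.0, 21.0, 4.0, -7.0, 0.0, 0.0]]
[[-10.0, 21.0, 7.0, -6.9, 0.0, 0.0], [-10.0, 20.0, 9.0, -7.0, 0.0, 0.0], [-10.0, 18.0, 12.0, -6.9, 0.0, 0.0], [-9.4, 16.6, 13.6, -7.0, 0.0, 0.0]]
end [0.5912 0.2402 0.25  ] 113.9
```

Request:
drive_tool(series=[[[-10, 0, 0, 0, 0, 0], [-30, 0, 0, 0, 0, 0], [-30, 0, 0, 0, 0, 0]]])

```text
time_s: 7.25
position: [0.4728, -0.0423, 0.1104]
eef_rot: [[-0.003, 0.961, 0.278], [0.001, 0.278, -0.961], [-1.0, -0.003, -0.001]]
ft_force: [1.3, 0.1, -0.2]
width: 0.0126
```

Run:
```python
from h import *
grab("wrist","w6"); st()
```

```text
t 7.25 pos [ 0.4728 -0.0423  0.1104] psi 16.15 xax [-2.9e-03  6.0e-04 -1.0e+00] F [ 1.3  0.1 -0.2] M [ 0.   -0.07 -0.01] w 0.012562749377062251 q [-0.231 -0.066 -0.283  1.357 -0.     1.058] tips 0.014
t 7.3 pos [ 0.4767 -0.0432  0.117 ] psi 16.16 xax [ 0.0077 -0.0019 -1.    ] F [ 1.2 -1.3  3.4] M [-0.02 -0.12  0.05] w 0.01269523031464373 q [-0.231 -0.071 -0.274  1.36  -0.     1.058] tips 0.014
```

View pics/w6.png

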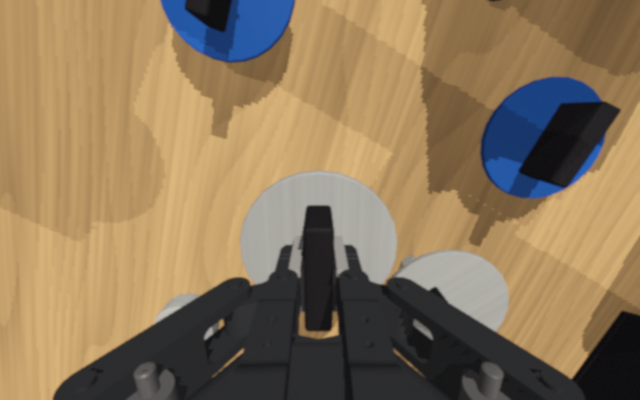

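The lid is held, with its disc centred near (319,240) and the bar between the pads. Now I carry it to a point above the mouth.

Request:
drive_tool(series=[[[-10, 14, -17, -7, 0, 0], [-10, 16, -15, -7, 0, 0], [-10, 17, -13, -7, 0, 0], [-10, 19, -11, -7, 0, 0], [-10, 20, -9, -7, 0, 0]]])

```text
time_s: 7.8
position: [0.5165, 0.0589, 0.161]
eef_rot: [[0.0, 0.623, 0.782], [-0.0, 0.782, -0.623], [-1.0, -0.0, 0.0]]
ft_force: [1.4, 0.1, -2.1]
width: 0.0125
```

Request:
drive_tool(series=[[[-10, 21, -6, -7, 0, 0], [-10, 22, -4, -7, 0, 0], [-10, 22, -1, -7, 0, 0], [-10, 22, 2, -7, 0, 0], [-10, 21, 4, -7, 0, 0]]])

```text
time_s: 8.3
position: [0.5581, 0.1605, 0.2108]
eef_rot: [[-0.0, 0.062, 0.998], [-0.0, 0.998, -0.062], [-1.0, -0.0, -0.0]]
ft_force: [0.8, -0.2, -1.2]
width: 0.0127
```

Request:
drive_tool(series=[[[-10, 21, 7, -7, 0, 0], [-10, 20, 9, -7, 0, 0], [-10, 18, 12, -7, 0, 0], [-9, 17, 14, -7, 0, 0], [0, 0, 0, 0, 0, 0]]])

```text
time_s: 8.8
position: [0.5922, 0.2433, 0.2504]
eef_rot: [[0.002, -0.413, 0.911], [0.002, 0.911, 0.413], [-1.0, 0.001, 0.003]]
ft_force: [0.7, 0.1, -0.5]
width: 0.0128
```

Request:
drive_tool(series=[[[0, 0, 0, 0, 0, 0], [0, 0, 0, 0, 0, 0], [0, 0, 0, 0, 0, 0]]])

```text
time_s: 9.1
position: [0.5908, 0.2398, 0.2489]
eef_rot: [[-0.001, -0.408, 0.913], [-0.001, 0.913, 0.408], [-1.0, -0.0, -0.001]]
ft_force: [-0.1, 0.6, -0.6]
width: 0.0129
```

Run:
```python
from h import *
im,d,T,K=grab("wrist","w7"); s=st()
P=cloud(d,K,np.eye(4)) ; 
from bench import ctrl
H=ctrl.get_calibration("wrist")["hand_eye"]; Q=P@H[:3,:3].T+H[:3,3]   # tool frame
# disc points: tool x where? histogram near centre
m=(np.hypot(Q[...,1],Q[...,2])<.06)&(d>0)
print(np.histogram(Q[...,0][m],bins=np.arange(-.04,.06,.004)))
b=(abs(Q[...,1])<.009)&(abs(Q[...,2])<.04)&(Q[...,0]<-.01)&(Q[...,0]>-.03)&(d>0)
print("bar top z range",b.sum(),np.percentile(Q[...,2][b],[0,2,50,98,100]),np.median(Q[...,0][b]))
dd=(abs(Q[...,0]-.017)<.006)&m
q=Q[dd]; print("disc",len(q),np.median(q[:,0]),cv2.minEnclosingCircle((q[:,1:]*1000).astype(np.float32)))
k=q[:,2]>.0; print(ransac_circ(q[k][:,1:],.046,c0=[0,0]))
grab("top","t7");
```

```text
t 9.1 pos [0.5908 0.2398 0.2489] psi 114.06 xax [-1.1e-03 -6.0e-04 -1.0e+00] F [-0.1  0.6 -0.6] M [ 0.03  0.01 -0.03] w 0.012917077244566855 q [ 0.281  0.358  0.464  1.679 -0.    -0.139] tips 0.014
t 9.15 pos [0.5908 0.2398 0.249 ] psi 114.06 xax [-9.e-04 -4.e-04 -1.e+00] F [-0.  -0.7 -1.1] M [-0.06  0.01 -0.02] w 0.012883233124313073 q [ 0.281  0.358  0.464  1.679 -0.    -0.139] tips 0.014
(array([1397, 1018,  631,  225,  500, 3038,  432,  299,  268,  257,  224,
        176,   94, 1600, 8576,   47,    0,    0,    0,    0,    0,    0,
          0,    0]), array([-4.00000000e-02, -3.60000000e-02, -3.20000000e-02, -2.80000000e-02,
       -2.40000000e-02, -2.00000000e-02, -1.60000000e-02, -1.20000000e-02,
       -8.00000000e-03, -4.00000000e-03, -3.46944695e-17,  4.00000000e-03,
        8.00000000e-03,  1.20000000e-02,  1.60000000e-02,  2.00000000e-02,
        2.40000000e-02,  2.80000000e-02,  3.20000000e-02,  3.60000000e-02,
        4.00000000e-02,  4.40000000e-02,  4.80000000e-02,  5.20000000e-02,
        5.60000000e-02]))
bar top z range 3767 [-0.0286567  -0.02798245 -0.0054123   0.02506322  0.02764146] -0.017388055097553076
disc 10241 0.016600356446190873 ((0.03520101681351662, -0.07124990969896317), 46.03810119628906)
[ 0.00014068 -0.01955797]
t 9.15 pos [0.5908 0.2398 0.249 ] psi 114.06 xax [-9.e-04 -4.e-04 -1.e+00] F [-0.  -0.7 -1.1] M [-0.06  0.01 -0.02] w 0.012883233124313073 q [ 0.281  0.358  0.464  1.679 -0.    -0.139] tips 0.014
```

View pics/w7.png

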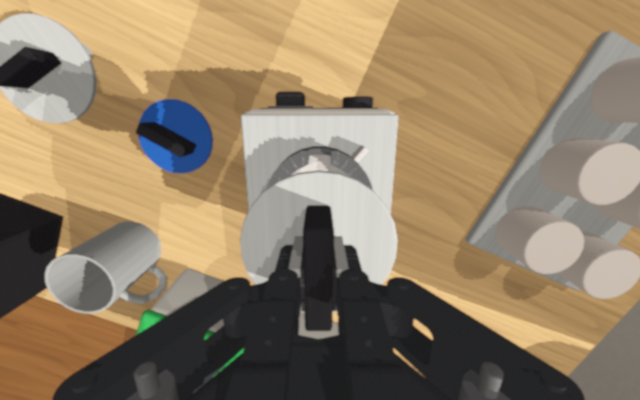

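View pics/t7.png

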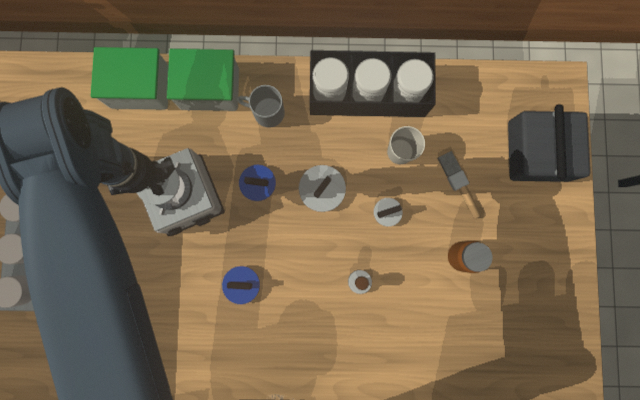

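Run:
```python
from h import *
def edgefit(t,c,zp,R,sgn,mask=None):
    z=np.load(f"pics/{t}.npz"); g=cv2.GaussianBlur(rect(z["im"],z["T"],z["K"],c,zp).astype(np.float32).mean(2),(0,0),1.5)
    a=np.radians(np.arange(0,360,.5)) if mask is None else np.radians(np.arange(*mask,.5))
    best=None
    for cx in np.arange(-4,4.1,.25):
        for cy in np.arange(-4,4.1,.25):
            for dR in(-.5,-.25,0,.25,.5):
                f=lambda r:cv2.remap(g,((70-cy-r*np.sin(a))*4).astype(np.float32)[None],((70-cx-r*np.cos(a))*4).astype(np.float32)[None],cv2.INTER_LINEAR)[0]
                e=sgn*(f(R+dR+.7)-f(R+dR-.7)); v=np.clip(e,-5,20).mean() if sgn else np.clip(abs(e),0,20).mean()
                if best is None or v>best[0]: best=(v,cx,cy,dR)
    return c[0]+best[1]/1e3,c[1]+best[2]/1e3,best[3],best[0]
for t in("w2","w3"):
    z=np.load(f"pics/{t}.npz"); P=cloud(z["d"],z["K"],z["T"]); zz=P[...,2]
    m=(abs(zz-.144)<.0035)&(np.hypot(P[...,0]-.5915,P[...,1]-.2405)<.0505)
    print(t,"depth enc",cv2.minEnclosingCircle((P[m][:,:2]*1000).astype(np.float32)),np.median(zz[m]))
    # ICP-like: robust angular-wise max radius
    q=P[m][:,:2]
    for _ in range(5):
        c0=q.mean(0) if _==0 else c1
        v=q-c0; th=(np.degrees(np.arctan2(v[:,1],v[:,0]))//6).astype(int); r=np.hypot(*v.T)
        o=np.array([q[th==k][np.argmax(r[th==k])] for k in np.unique(th)]); i=np.array([q[th==k][np.argmin(r[th==k])] for k in np.unique(th)])
        c1=ransac_circ(o,.048,c0=c0)
    print("  outer",c1*1e3,"inner",ransac_circ(i,.035,c0=c0)*1e3)
c=(.5912,.2402)
# disc top plane height in w7
h=.2489-.0166
# disc outer edge visible on the tool +z side: angles around tool z dir (atan2(.408,.913)=24deg)
for sg in(0,-1): print("w7 disc rgb",edgefit("w7",c,h,46,sg,(-50,98)))
```

```text
w2 depth enc ((591.74462890625, 241.35430908203125), 50.405433654785156) 0.14392258027749577
  outer [591.67829971 241.16145913] inner [591.53555112 241.32697988]
w3 depth enc ((591.3544921875, 239.87020874023438), 50.40247344970703) 0.14405059495006844
  outer [590.93531529 241.43526969] inner [590.723044   241.26746261]
w7 disc rgb (np.float64(0.5871999999999999), np.float64(0.2362), -0.5, np.float32(0.0))
w7 disc rgb (np.float64(0.5912), np.float64(0.23995), -0.25, np.float32(4.3132653))
```

Request:
drive_tool(series=[[[15, 0.5, 0.8, 0.2, 0, 0], [20, 0, 0, 0, 0, 0], [15, 0, 0, 0, 0, 0], [8, 0, 0, 0, 0, 0], [0, 0, 0, 0, 0, 0]]])

```text
time_s: 9.7
position: [0.5907, 0.2409, 0.1896]
eef_rot: [[-0.003, -0.405, 0.914], [-0.001, 0.914, 0.405], [-1.0, 0.0, -0.003]]
ft_force: [-0.3, -0.2, -1.3]
width: 0.0129
```

Request:
drive_tool(series=[[[0, 0, 0, 0, 0, 0], [0, 0, 0, 0, 0, 0]]])

```text
time_s: 9.9
position: [0.5923, 0.2416, 0.1927]
eef_rot: [[0.002, -0.406, 0.914], [0.001, 0.914, 0.406], [-1.0, -0.0, 0.002]]
ft_force: [-0.0, -0.4, -1.4]
width: 0.0129
```

Run:
```python
from h import *
im,d,T,K=grab("side","s8"); st()
cv2.imwrite("pics/s8c.png",cv2.resize(im[190:330,190:330,::-1],None,fx=4,fy=4,interpolation=cv2.INTER_CUBIC))
im,d,T,K=grab("wrist","w8")
```

```text
t 9.9 pos [0.5923 0.2416 0.1927] psi 113.94 xax [ 2.2e-03  7.0e-04 -1.0e+00] F [-0.  -0.4 -1.4] M [ 0.01 -0.03 -0.05] w 0.0128600868383427 q [ 0.283  0.345  0.336  1.56   0.    -0.135] tips 0.014
t 9.95 pos [0.5924 0.2417 0.1928] psi 113.94 xax [ 2.3e-03  7.0e-04 -1.0e+00] F [ 0.   0.5 -1.7] M [-0.05 -0.05  0.01] w 0.013020948523443253 q [ 0.283  0.345  0.336  1.56  -0.    -0.135] tips 0.014
t 9.95 pos [0.5924 0.2417 0.1928] psi 113.94 xax [ 2.3e-03  7.0e-04 -1.0e+00] F [ 0.   0.5 -1.7] M [-0.05 -0.05  0.01] w 0.013020948523443253 q [ 0.283  0.345  0.336  1.56  -0.    -0.135] tips 0.014
```

View pics/s8c.png

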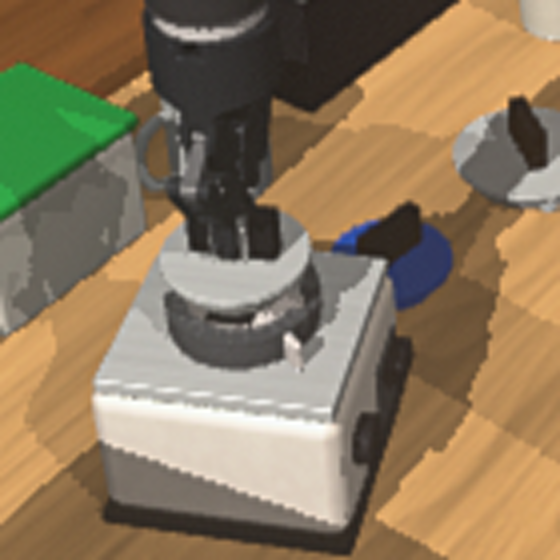

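View pics/w8.png

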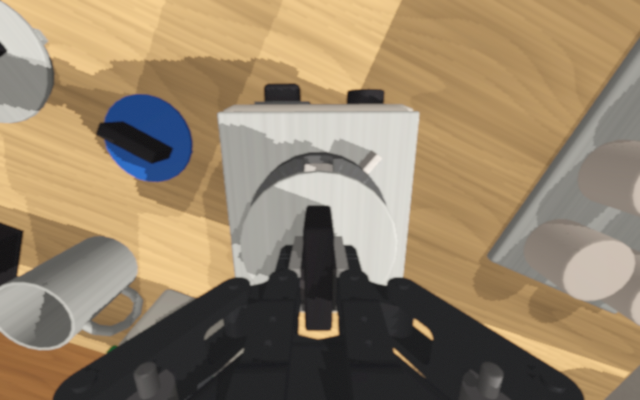

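Request:
drive_tool(series=[[[2, -0.5, -1.4, 0, 0, 0], [3, 0, 0, 0, 0, 0], [2, 0, 0, 0, 0, 0], [2, 0, 0, 0, 0, 0]]])

```text
time_s: 10.4
position: [0.5905, 0.2405, 0.1819]
eef_rot: [[-0.001, -0.406, 0.914], [-0.0, 0.914, 0.406], [-1.0, 0.0, -0.001]]
ft_force: [0.8, -0.5, -2.0]
width: 0.0129
```

Request:
drive_tool(series=[[[2, 0, 0, 0, 0, 0], [1, 0, 0, 0, 0, 0], [0, 0, 0, 0, 0, 0]]])

```text
time_s: 10.7
position: [0.5905, 0.2405, 0.179]
eef_rot: [[-0.0, -0.406, 0.914], [-0.0, 0.914, 0.406], [-1.0, 0.0, -0.0]]
ft_force: [-0.0, -0.6, -0.7]
width: 0.0131
```

Request:
drive_tool(series=[[[2, 0, 0, 0, 0, 0], [2, 0, 0, 0, 0, 0], [2, 0, 0, 0, 0, 0], [1, 0, 0, 0, 0, 0]]])

```text
time_s: 11.1
position: [0.5905, 0.2405, 0.1719]
eef_rot: [[-0.0, -0.406, 0.914], [-0.0, 0.914, 0.406], [-1.0, 0.0, -0.0]]
ft_force: [-0.4, 0.2, -0.5]
width: 0.0127
```

Request:
drive_tool(series=[[[2, 0, 0, 0, 0, 0], [1.5, 0, 0, 0, 0, 0], [1, 0, 0, 0, 0, 0], [0, 0, 0, 0, 0, 0]]])

```text
time_s: 11.5
position: [0.5905, 0.2405, 0.1675]
eef_rot: [[-0.0, -0.406, 0.914], [-0.0, 0.914, 0.406], [-1.0, 0.0, -0.0]]
ft_force: [-0.4, -0.3, -1.1]
width: 0.0129
```

Now about 1 mm above the seat. I go down gently until contact.

Request:
drive_tool(series=[[[1, 0, 0, 0, 0, 0], [1, 0, 0, 0, 0, 0], [0, 0, 0, 0, 0, 0]]])

```text
time_s: 11.8
position: [0.5908, 0.2407, 0.1666]
eef_rot: [[0.001, -0.406, 0.914], [0.0, 0.914, 0.406], [-1.0, 0.0, 0.001]]
ft_force: [-1.3, -0.3, 2.6]
width: 0.0128
```

Request:
drive_tool(series=[[[1.5, 0, 0, 0, 0, 0], [0, 0, 0, 0, 0, 0]]])

```text
time_s: 12.0
position: [0.5908, 0.2406, 0.1666]
eef_rot: [[0.002, -0.406, 0.914], [0.001, 0.914, 0.406], [-1.0, -0.0, 0.002]]
ft_force: [-2.8, -0.6, 6.1]
width: 0.0123
```

Run:
```python
from h import *
im,d,T,K=grab("side","s9"); st()
cv2.imwrite("pics/s9c.png",cv2.resize(im[190:330,190:330,::-1],None,fx=4,fy=4,interpolation=cv2.INTER_CUBIC))
```

```text
t 12.0 pos [0.5908 0.2406 0.1666] psi 113.96 xax [ 2.e-03  6.e-04 -1.e+00] F [-2.8 -0.6  6.1] M [-0.08  0.63  0.03] w 0.012251121446043593 q [ 0.282  0.339  0.277  1.507  0.    -0.136] tips 0.014
t 12.05 pos [0.5908 0.2407 0.1666] psi 113.96 xax [ 2.e-03  7.e-04 -1.e+00] F [-2.4 -0.5  6. ] M [-0.14  0.64 -0.01] w 0.01243190308997287 q [ 0.282  0.339  0.277  1.507  0.    -0.136] tips 0.014
```

View pics/s9c.png

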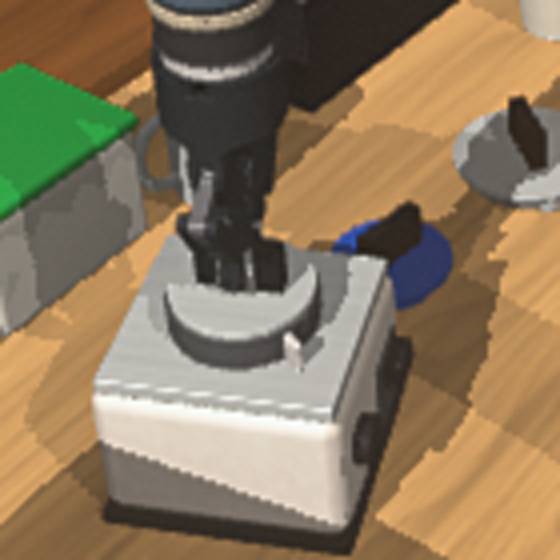

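Request:
drive_tool(series=[[[0, 0, 0, 2, 0, 0], [0, 0, 0, 4, 0, 0], [0, 0, 0, 4, 0, 0], [0, 0, 0, 4, 0, 0], [0, 0, 0, 4, 0, 0]]])

```text
time_s: 12.55
position: [0.5916, 0.2413, 0.1667]
eef_rot: [[0.004, -0.103, 0.995], [0.002, 0.995, 0.103], [-1.0, 0.001, 0.004]]
ft_force: [-0.2, 1.8, 5.8]
width: 0.0126
```

Request:
drive_tool(series=[[[0, 0, 0, 4, 0, 0], [0, 0, 0, 4, 0, 0], [0, 0, 0, 4, 0, 0], [0, 0, 0, 3, 0, 0], [0, 0, 0, 2, 0, 0]]])

```text
time_s: 13.05
position: [0.5916, 0.2413, 0.1667]
eef_rot: [[0.004, 0.192, 0.981], [0.002, 0.981, -0.192], [-1.0, 0.003, 0.004]]
ft_force: [-0.3, 1.2, 5.6]
width: 0.0128
```

Request:
drive_tool(series=[[[0, 0, 0, 2, 0, 0], [0, 0, 0, 1, 0, 0], [0, 0, 0, 0, 0, 0], [0, 0, 0, 0, 0, 0]]])

```text
time_s: 13.45
position: [0.5917, 0.2414, 0.1667]
eef_rot: [[0.004, 0.241, 0.97], [0.002, 0.97, -0.241], [-1.0, 0.003, 0.003]]
ft_force: [-0.3, 0.9, 5.4]
width: 0.0125
```

Run:
```python
from h import *
im,d,T,K=grab("wrist","w10"); st()
r=rect(im,T,K,(.5912,.2404),.173)
cv2.imwrite("pics/w10r.png",r[:,:,::-1])
im,d,T,K=grab("top","t10")
cv2.imwrite("pics/t10c.png",cv2.resize(im[130:250,110:240,::-1],None,fx=5,fy=5,interpolation=cv2.INTER_CUBIC))
```

```text
t 13.45 pos [0.5917 0.2414 0.1667] psi 76.03 xax [ 0.004   0.0019 -1.    ] F [-0.3  0.9  5.4] M [0.04 0.27 0.27] w 0.012528770501598046 q [2.820e-01 3.400e-01 2.780e-01 1.505e+00 1.000e-03 5.260e-01] tips 0.014
t 13.5 pos [0.5916 0.2413 0.1666] psi 76.03 xax [ 0.0039  0.0019 -1.    ] F [1.  2.3 4.5] M [0.07 0.25 0.29] w 0.012823287754644166 q [2.820e-01 3.400e-01 2.780e-01 1.505e+00 1.000e-03 5.260e-01] tips 0.014
t 13.5 pos [0.5916 0.2413 0.1666] psi 76.03 xax [ 0.0039  0.0019 -1.    ] F [1.  2.3 4.5] M [0.07 0.25 0.29] w 0.012823287754644166 q [2.820e-01 3.400e-01 2.780e-01 1.505e+00 1.000e-03 5.260e-01] tips 0.014
```

View pics/w10.png

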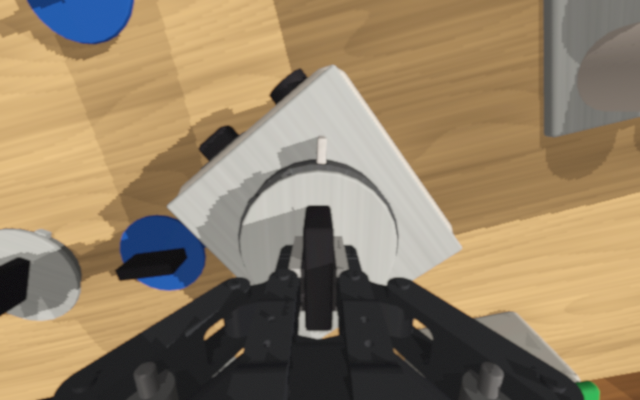

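View pics/w10r.png

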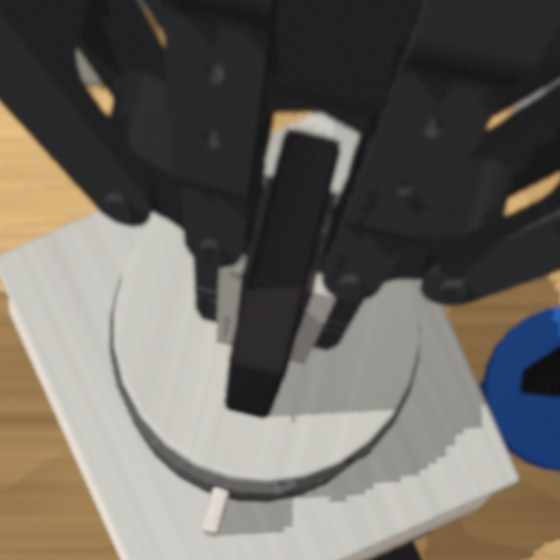

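View pics/t10c.png

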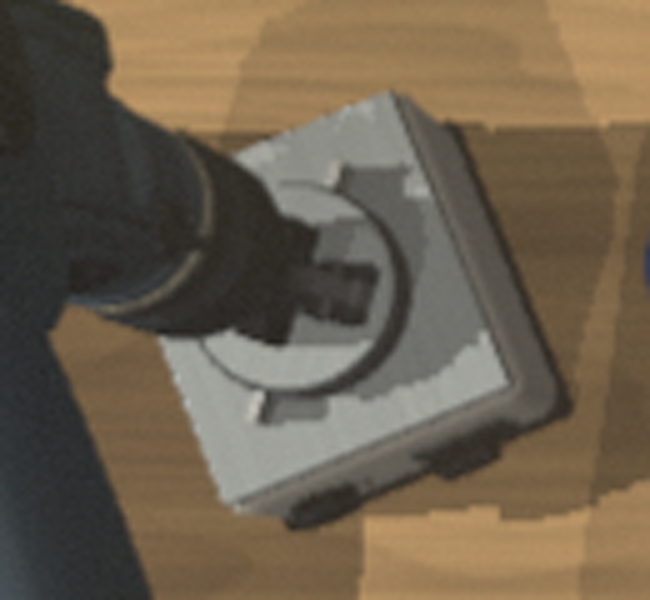

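```bash
cat > bar.py <<'E'
import sys
from h import *
t=sys.argv[1]
z=np.load(f"pics/{t}.npz"); im,d,T,K=z["im"],z["d"],z["T"],z["K"]
P=cloud(d,K,T); zz=P[...,2]
m=(abs(zz-.184)<.003)&(np.hypot(P[...,0]-.5915,P[...,1]-.2408)<.032)&(im.max(2)<70)
k,l,s_,_=cv2.connectedComponentsWithStats(m.astype(np.uint8)); m=l==1+np.argmax(s_[1:,4]); q=P[m]
e=np.linalg.eigh(np.cov(q[:,:2].T)); a=e[1][:,1]
print("bar",len(q),q.mean(0),"ang",np.degrees(np.arctan2(a[1],a[0]))%180,cv2.minAreaRect((q[:,:2]*1000).astype(np.float32)))
r=rect(im,T,K,(.5912,.2404),.184); cv2.imwrite(f"pics/{t}_b.png",r[:,:,::-1])
r=rect(im,T,K,(.5912,.2404),.142); cv2.imwrite(f"pics/{t}_r.png",r[:,:,::-1])
E
python3 bar.py w10
```

```text
bar 2923 [0.58836476 0.24164005 0.18392547] ang 166.51142455616719 ((590.7699584960938, 240.74473571777344), (14.882004737854004, 55.02803421020508), 74.65070343017578)
```

View pics/w10_b.png

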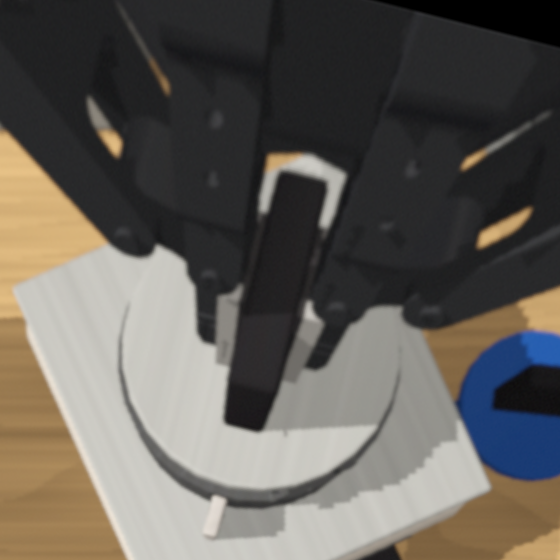

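View pics/w10_r.png

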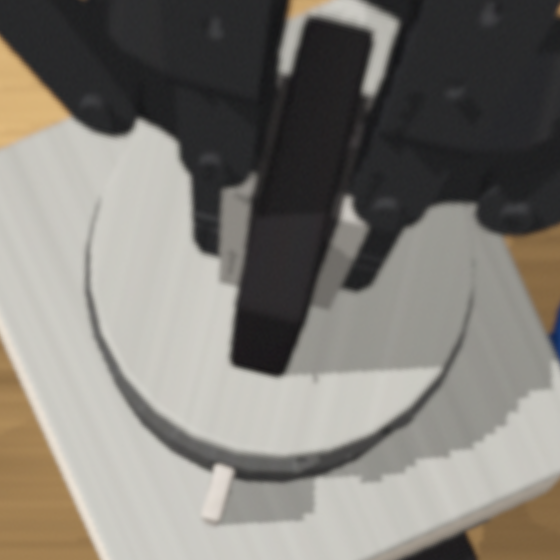

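Request:
drive_tool(series=[[[0, 0, 0, 1.2, 0, 0], [0, 0, 0, 0.9, 0, 0], [0, 0, 0, 0, 0, 0], [0, 0, 0, 0, 0, 0], [0, 0, 0, 0, 0, 0]]])

```text
time_s: 14.05
position: [0.5917, 0.2413, 0.1667]
eef_rot: [[0.004, 0.277, 0.961], [0.002, 0.961, -0.277], [-1.0, 0.003, 0.003]]
ft_force: [0.6, 1.2, 5.1]
width: 0.0129
```

```bash
python3 - <<'E'
from h import *
im,d,T,K=grab("wrist","w11"); st()
cv2.imwrite("pics/w11c.png",cv2.resize(im[120:345,220:420,::-1],None,fx=2.6,fy=2.6,interpolation=cv2.INTER_CUBIC))
# tool-plane y=0 projection & rib centroid
I=im.astype(int); P=cloud(d,K,T)
m=(np.hypot(P[...,0]-.5912,P[...,1]-.2404)>.049)&(np.hypot(P[...,0]-.5912,P[...,1]-.2404)<.064)&(P[...,2]>.136)&(P[...,2]<.148)
q=P[m]; print("rib pts",len(q),q.mean(0), "dir from centre",np.degrees(np.arctan2(q[:,1].mean()-.2404,q[:,0].mean()-.5912)))
E
python3 bar.py w11
```

```text
t 14.05 pos [0.5917 0.2413 0.1667] psi 73.92 xax [ 0.0039  0.002  -1.    ] F [0.6 1.2 5.1] M [0.14 0.26 0.3 ] w 0.012894111155489735 q [2.820e-01 3.400e-01 2.780e-01 1.505e+00 1.000e-03 5.630e-01] tips 0.014
t 14.1 pos [0.5916 0.2414 0.1666] psi 73.93 xax [ 0.0039  0.0019 -1.    ] F [0.5 1.4 4.4] M [0.15 0.29 0.32] w 0.013045143893524616 q [2.820e-01 3.400e-01 2.780e-01 1.505e+00 1.000e-03 5.630e-01] tips 0.014
rib pts 227 [0.53812801 0.25644768 0.14188244] dir from centre 163.1759619795604
bar 2928 [0.58839274 0.24170292 0.18393416] ang 164.43981432116846 ((590.932861328125, 241.31982421875), (14.687552452087402, 55.2182502746582), 76.10688018798828)
```

View pics/w11c.png

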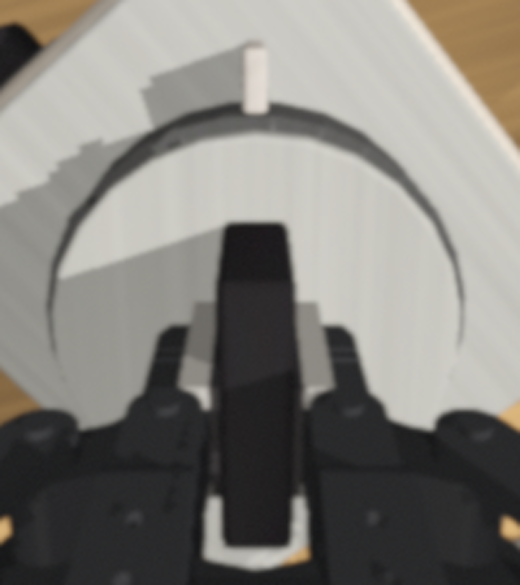

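The bar and the rib line up at column 256 of the crop (both vertical), and the bar at about 164° matches the rib at 163–164°. One last look with the side and top cameras, then I hand in.

Run:
```python
from h import *
im,d,T,K=grab("side","s12"); a=np.load("pics/top0im.npy").astype(int); b=grab("top","t12")[0].astype(int); st()
x=np.abs(a-b).sum(2)>90; print("changed px right of col 235 (excluding lid)",x[50:320,330:600].sum(),x[50:220,235:330].sum(),x[265:310,215:300].sum())
```

```text
t 14.1 pos [0.5916 0.2414 0.1666] psi 73.93 xax [ 0.0039  0.0019 -1.    ] F [0.5 1.4 4.4] M [0.15 0.29 0.32] w 0.013045143893524616 q [2.820e-01 3.400e-01 2.780e-01 1.505e+00 1.000e-03 5.630e-01] tips 0.014
t 14.15 pos [0.5916 0.2414 0.1667] psi 73.93 xax [ 0.0039  0.0019 -1.    ] F [-0.9  1.6  5.2] M [0.07 0.27 0.22] w 0.012697197906733496 q [2.820e-01 3.400e-01 2.780e-01 1.505e+00 1.000e-03 5.630e-01] tips 0.014
t 14.2 pos [0.5916 0.2414 0.1666] psi 73.93 xax [ 0.0039  0.0019 -1.    ] F [-1.   1.5  6. ] M [0.07 0.27 0.25] w 0.012831912698733563 q [2.820e-01 3.400e-01 2.780e-01 1.505e+00 1.000e-03 5.630e-01] tips 0.014
changed px right of col 235 (excluding lid) 8818 780 155
```

View pics/s12.png

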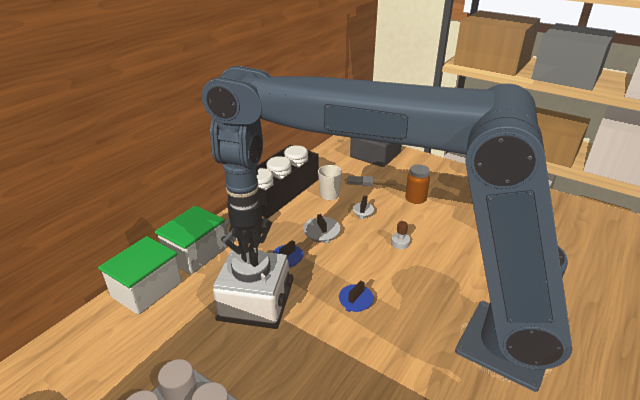

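Run:
```python
from bench import ctrl
print(ctrl.sign_off())
```

```text
the job is handed in; nothing more can be done
None
```

I seated the middle-sized lid (disc measured 92 mm across) fully in the mill's mouth and turned it clockwise 40° to half-way. I then handed the job in at 14.2 s of 37 s, still gripping it there.

- **Seating:** the lid went down through the gaps with no resistance and met the rim at the expected height, with the tool at 166.6 mm. It was pressed down with about 5 N.
- **Half-way mark:** the last check put the bar at about 164° and the rib at 163–164°. In the wrist picture the two were in line.
- **Spring:** the moment about the vertical was about 0.25–0.3 N m and steady, so the lugs are against the spring. The turn stopped far short of the 80° click.
- **Rest of the bar:** nothing else was touched, and the last side view shows the other things where they were. A pixel comparison of the top views did show changes, which I put down to the arm's shadow, so it settled nothing either way.
- **Camera disagreement:** estimates of the mouth's centre differed by 1–2 mm between cameras and methods. I used an average, and the unforced entry bore it out.

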